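# Hold a sprung specimen case lid just under its balance point

## Task

The spring of the specimen case's lid is to be adjusted. First swing the case's steadying leg all the way out until it snaps home in its end detent; then take the lid by its bar, raise it past its balance point (without letting it fly open to its stop), and bring it back to just below the balance point, where it wants to fall shut. Finish while still holding the lid still there, with the leg left out and the other things on the bench left where they are.

Things in the scene. Friction and masses are not known exactly. Their poses are not given: they have to be found in the camera images.
- leg_peg (a point): On the grey upright peg (14 mm thick) at the free end of the steadying leg: grip it here. The bare peg runs from 35 mm below this point to 19 mm above it. The leg's steel arm (12 mm thick) has its top 44 mm below this point; its foot hangs 2 mm over the bench. Folded, the leg lies along the case's right (-y) wall, the peg's axis 22 mm from the wall, its grip higher than the lid.
- leg_hinge (a point): Point on the leg's upright hinge axis, at the same height as leg_peg; leg_peg is 100 mm from it. The axes of this frame are the case's: x to its back (hinge side of the lid), y to its left, z up. Folded, the peg lies in the -x direction from here.
- leg (a joint): Leg angle, rad: 0 folded along the case's side, 1.57 fully out, square to the side, seated. It opens anticlockwise seen from above (peg from -x to -y of leg_hinge). An over-centre detent (at most 0.2 N m, 2 N at the peg) pulls it back to folded below 0.8 rad and on to its seat at 1.57 above that.
- lid_bar (a point): Middle of the lid's grip bar: a round steel bar, 12 mm thick and 114 mm long, parallel to the front edge of the lid and held by an arm at each end, 55 mm to either side. Between the bar and the lid's front edge is a clear gap of 30 mm for a finger. The bar is 116 mm above the bench with the lid closed. Turns with the lid; its y axis is along the bar.
- lid_hinge (a point): Middle of the lid's hinge line, at the case's back, 104 mm above the bench. The axes of this frame are the case's: x to its back, y to its left along the hinge line, z up. With the lid at angle a, lid_bar is at x = -0.195 cos a + 0.012 sin a, z = 0.195 sin a + 0.012 cos a (m) in this frame.
- lid (a joint): Lid angle, rad: 0 shut, 1.5 on its open stop; the front edge rises. An over-centre spring strut gives it a balance point at 0.83 rad (48 degrees): below that it pulls shut (7 N at the bar when shut, falling evenly to nothing at the balance point), above it, it pulls open (up to 5 N at the stop).
- case: Specimen case, fixed to the bench: plain grey tub 150 mm deep, 240 mm wide, 100 mm high, with the lid's plate up to 108 mm. Origin in the centre of its underside; x to its back, y to its left, z up.
- cleaner: Brown bottle, 54 mm across and 132 mm high; stands to the left of the case, not to be moved. Origin under its centre.
- etchant: White bottle with a red cap, 48 mm across and 115 mm high; stands to the left of the case, not to be moved. Origin under its centre.
- swab_jar: Clear jar of swabs, 68 mm across and 82 mm high, on the right; not to be moved. Origin under its centre.
- loupe: Black eye loupe, 36 mm across and 38 mm high, on the right; not to be moved. Origin under its centre.
- mug: White mug, 78 mm across and 93 mm high, on the right; not to be moved. Origin under its centre.
- test_block_1: Flat round steel block, 60 mm across and 11 mm high, lying in front of the case; not to be moved. Origin under its centre.

How it is judged (in metres and radians):
On the way, in this order (a step that is already met when the one before it is completed fails the run):
1. the steadying leg is fully out and seated in its end detent (value of joint leg above 1.5 rad), for 0.2 s.
2. the lid is raised past its balance point, with the leg still seated (value of joint lid above 0.87 rad and value of joint leg above 1.5 rad), for 0.1 s.
At the end, for the whole second after the job is handed in: The fingers hold the lid (contact force on it above 0.2 N) still (under 0.05 rad/s) at 0.53 to 0.82 rad, just below its balance point at 0.83 rad; the leg is out in its detent (over 1.5 rad) (value of joint leg above 1.5 rad and value of joint lid between 0.53 and 0.82 rad and velocity of joint lid between -0.05 and 0.05 rad/s and contact force between the fingers and lid above 0.2 N); the arm keeps its last pose, push and grip.
It fails at once if the lid flies open to its stop (over 1.42 rad) (value of joint lid above 1.42 rad).
It fails at once if another thing on the bench is moved by more than 30 mm (distance of any of cleaner, etchant, swab_jar, loupe, mug, test_block_1 from where it was at the start of the episode above 0.03 m).
It also fails if it takes over 58 s, if anything falls off the work surface, if the arm or the gripper's body presses on something with over 40 N, if the wrist force passes 120 N, or if a joint passes its speed limit or range.

## Robot

A 6-joint arm with a two-finger parallel gripper is mounted at the origin on a cart in front of the work surface, level with it; the furniture and walls round the work are solid. World frame = base frame: x ahead of the robot, y to its left, z up, the work surface at z = 0. Lengths are in mm, angles in rad, forces in N, time in s.
With the tool pointing down it reaches from about 350 to 875 mm from the base axis. Payload 4.2 kg.
Tool frame: the origin (TCP) lies midway between the tips of the shut fingers; the grasp point (between the pads) lies 19 mm behind it; z points along the fingers, y is the direction in which the jaws open and shut (so a half turn about z gives the same grasp; the last joint's range is limited). The gripper opens to 85 mm and grips with 20 to 120 N. Pads are 22 mm wide; open, the fingers measure 114 mm over their backs; the gripper's body (76 mm by 85 mm) begins 54 mm behind the grasp point. The pads swing forward as they close: fully open they stand 13 mm farther back than shut.
Start: joints at [-1.078, 0.385, 0.008, 0, -1.194, -0.259], TCP at [144.815, -607.97, 231.312] pointing down, gripper open.
Joint ranges: [-3.14, 3.14], [-1.21, 2.06], [-1.07, 1.41], [-3.16, 2.05], [-2.99, -0.16], [-3.1, 3.1]. Speed limits (rad/s): [2.79, 2.79, 3.14, 3.14, 3.14, 3.14].

## Interface

Orientations are given as a unit quaternion [x, y, z, w].
In Python, from bench import arm gives the robot as it stands.
- The arm moves only by the tool send_rows, never from a script. Its arguments are lists of equal length, an entry for each row: "translation": the shift along the tool's x, y, z in mm, a list of three; "dr": the turn, a rotation vector about the tool's x, y, z in degrees, a list of three; "grip": the finger opening in mm, from 0 to 85.4. In form: {"translation": [[dx, dy, dz], ...], "dr": [[ax, ay, az], ...], "grip": [grip, ...]}. A call has exactly 5 rows; each row shifts and turns the commanded pose from where the row before left it, along the tool's axes as they then stand; what a row does not reach is not made up. A row lasts 1/8 s, in which the tool goes at most 62.5 mm and 10.7 degrees, less where a joint would pass 70% of its speed; a pose out of reach is approached as far as the arm can. A call with a gripper value outside its range is refused whole. The fingers move at their own pace and stop on an object; the grip force is fixed at half the most. Time passes only in rows, so rows that do not move let the fingers close, or fill a call up. It gives the time, the measured TCP pose, the force and the opening at its end, in the units of the state.
- arm.read_state(): the state, without advancing time (a new reading comes with each control period).
- arm.get_image(name): name is "scene" or "side" or "wrist"; returns the picture (480x640x3 uint8, red, green, blue); there is no depth.
- arm.camera_info(name): a dict with "fx", "fy", "cx", "cy" (pixels), "cam_to_world" (4x4, takes a point from camera to world coordinates). Camera axes: x right, y down, z forward; pixel columns grow to the right and rows downward; lengths in mm; the calibration is good to about 2 mm. A picture is of the moment at which its call begins: read the wrist's pose just before it. camera_info takes no time and is no camera call; for the wrist camera it gives the pose at the moment of the call.
- arm.job_done(): hands the job in, once; it reports no verdict.
Trained networks look in the newest picture that a camera, given by its name, has taken for a name from the list of things; names that differ only in an ending like _2 or _b are one class to them, and where a whole thing is asked for, a point or a joint stands for the part that bears it (a point fixed in the world has none). Each returns a list of dicts, best first, with "confidence" (0 to 1); they miss things now and then, are a little off and sometimes report something else, mostly with a low value. They report only what shows in the picture. A call takes as long as a camera call.
- arm.search_frame(thing, camera): "xyz" ([x, y, z] in mm, in world coordinates, good to about 4 mm: the middle of the surface that is visible of it).
- arm.place_of(thing, camera): "xyz" ([x, y, z] in mm, in world coordinates, good to about 4 mm: a listed point, or the origin of a listed thing).
The state is a dict: "clock": time; "joints": joint angles; "joint_vel": joint speeds; "joint_efforts": joint torques, N m; "position": TCP position; "ee_rot": TCP orientation; "contact_force": force on the tool from outside, world axes, zero at the start; "wrist_torque": the same for the moment, N m; "gripper_width": finger opening in mm.
Only numpy, scipy, OpenCV 4.12 (cv2) and the standard library are available. Lean on these libraries where they do the work, as an engineer would, in place of code of your own. Each camera call takes 0.05 s, during which the arm holds its last target.

## Working session

There is one attempt and no reset: what is moved stays moved. The work goes in short steps, Python scripts to look and compute and a tool call to move; the robot and the scene stay as the last step left them, time stands still between calls to the robot, and variables do not carry over. Pictures are saved under pics/ and viewed, and the job is handed in when it is done.

Besides the shell and the picture viewer there is one more tool, called after "Call:" as name(argument=value, ...) on one line, values as JSON. send_rows: Moves the arm, as the interface text tells. Its arguments: {"type":"object","properties":{"translation":{"type":"array"},"dr":{"type":"array"},"grip":{"type":"array"}},"required":["translation","dr","grip"]}

```bash
mkdir -p pics; ls
python3 - <<'E'
from bench import arm
import cv2
s=arm.read_state(); print(s)
for n in ["scene","side","wrist"]:
    im=arm.get_image(n); cv2.imwrite(f"pics/{n}0.png",im[:,:,::-1])
    for t in ["leg_peg","leg_hinge","lid_bar","lid_hinge","case"]:
        r=arm.place_of(t,n); print(n,t,[(x["confidence"],[round(v) for v in x["xyz"]]) for x in r[:2]])
print(arm.read_state()["clock"])
E
```

```text
pics
{'clock': 0.0, 'joints': array([-1.07841028e+00,  3.85566853e-01,  6.62499335e-03, -4.99296112e-04,
       -1.19403761e+00, -2.58591268e-01]), 'joint_vel': array([ 0.00101453,  0.00014679, -0.0019049 , -0.00077978,  0.00085541,
        0.00229399]), 'joint_efforts': array([ 1.40220487e-03, -3.92287695e+01,  1.88402510e+01,  4.18599889e+00,
       -4.50517211e-03,  8.22660212e-06]), 'position': array([ 144.66669466, -607.41486776,  230.21502335]), 'ee_rot': array([-1.16539791e-01,  9.93185396e-01,  1.10061495e-03, -1.84437616e-04]), 'contact_force': array([0.00019733, 0.15093339, 0.10166341]), 'wrist_torque': array([ 0.00426431,  0.02754853, -0.04453489]), 'gripper_width': 85.32839970245196}
scene leg_peg [(0.73, [478, -101, 135])]
scene leg_hinge [(0.95, [577, -106, 132])]
scene lid_bar [(0.92, [473, 42, 119]), (0.28, [366, 0, 0])]
scene lid_hinge [(0.85, [668, 28, 104])]
scene case [(0.93, [587, 35, 4])]
side leg_peg [(0.79, [480, -101, 132]), (0.3, [586, 40, -4])]
side leg_hinge [(0.83, [577, -107, 131])]
side lid_bar [(0.71, [474, 45, 115])]
side lid_hinge []
side case [(0.86, [586, 42, -4])]
wrist leg_peg []
wrist leg_hinge []
wrist lid_bar []
wrist lid_hinge []
wrist case []
0.9
```

View pics/scene0.png

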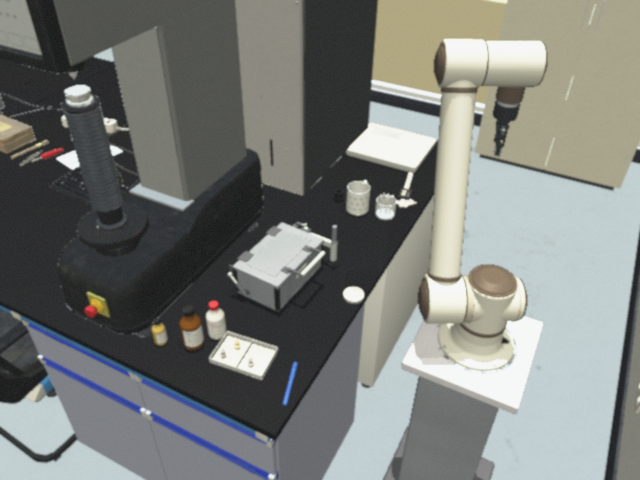

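View pics/side0.png

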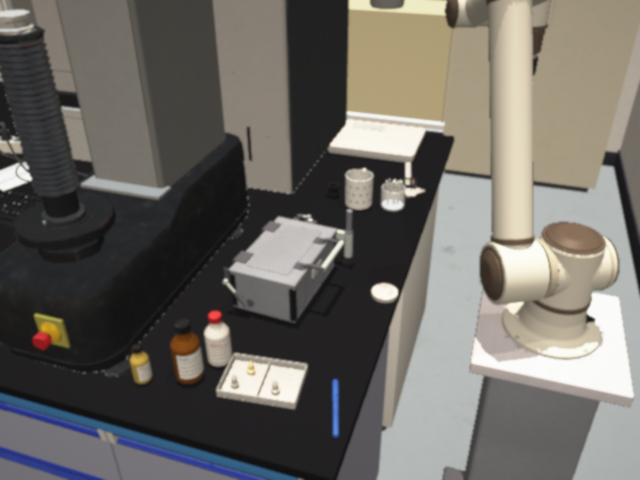

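Run:
```python
from bench import arm
for n in ["scene"]:
    for t in ["cleaner","etchant","swab_jar","loupe","mug","test_block_1"]:
        r=arm.place_of(t,n); print(n,t,[(x["confidence"],[round(v) for v in x["xyz"]]) for x in r[:2]])
for n in ["scene","side"]:
    c=arm.camera_info(n); print(n,c)
```

```text
scene cleaner [(0.91, [662, 364, 3])]
scene etchant [(0.85, [631, 307, 0])]
scene swab_jar [(0.56, [436, -423, -1])]
scene loupe [(0.5, [365, 2, 0])]
scene mug [(0.84, [532, -417, 2]), (0.54, [436, -423, 2])]
scene test_block_1 [(0.67, [368, 1, 2])]
scene {'fx': 574.6405544630485, 'fy': 574.6405544630485, 'cx': 311.0970005085898, 'cy': 244.76905297740257, 'cam_to_world': array([[-8.84065682e-01, -3.02955601e-01,  3.55873255e-01,
        -8.34134177e+01],
       [-4.67293941e-01,  5.59929479e-01, -6.84189558e-01,
         1.12442268e+03],
       [ 8.01513277e-03, -7.71165924e-01, -6.36583753e-01,
         1.18274976e+03],
       [ 0.00000000e+00,  0.00000000e+00,  0.00000000e+00,
         1.00000000e+00]])}
side {'fx': 599.4138195041857, 'fy': 599.4138195041857, 'cx': 319.9509976511215, 'cy': 237.0433104828938, 'cam_to_world': array([[-9.50368728e-01, -1.63848917e-01,  2.64485941e-01,
         1.60258678e+02],
       [-3.11117926e-01,  5.06540707e-01, -8.04128191e-01,
         1.08732337e+03],
       [-2.21736216e-03, -8.46504604e-01, -5.32376783e-01,
         8.44379490e+02],
       [ 0.00000000e+00,  0.00000000e+00,  0.00000000e+00,
         1.00000000e+00]])}
```

```bash
cat > h.py <<'E'
import numpy as np, cv2
from scipy.spatial.transform import Rotation as R
from bench import arm
np.set_printoptions(precision=1,suppress=True)
def st(): 
    s=arm.read_state(); return s,np.array(s["position"]),R.from_quat(s["ee_rot"])
def rel(target,yaw=None):
    s,p,r=st(); d=np.array(target)-p
    print("clock",s["clock"],"pos",p,"F",s["contact_force"],"w",s["gripper_width"],"j",np.round(s["joints"],2))
    print("tool delta",r.inv().apply(d))
def ground(cam,u,v,z=0):
    c=arm.camera_info(cam);T=c["cam_to_world"];d=T[:3,:3]@np.array([(u-c["cx"])/c["fx"],(v-c["cy"])/c["fy"],1]);o=T[:3,3]
    return o+d*(z-o[2])/d[2]
E
python3 - <<'E'
from h import *
for p in [(338,198),(130,330),(262,210),(265,160),(195,210)]: print(p,ground("scene",*p))
print(ground("side",332,195))
# case yaw
print(np.degrees(np.arctan2(-106.5+101,577-479)),np.degrees(np.arctan2(28-43,668-473.5)))
rel([478,-101,230])
for n in ["side","scene"]:
    for t in ["lid_bar","lid_hinge","leg_peg","leg_hinge","case","etchant"]:
        r=arm.place_of(t,n); print(n,t,[(x["confidence"],np.array(x["xyz"])) for x in r[:2]])
E
```

```text
(338, 198) [ 616.1 -425.9    0. ]
(130, 330) [842. 412.   0.]
(262, 210) [ 817.2 -233.6    0. ]
(265, 160) [ 981.9 -523.4    0. ]
(195, 210) [1021.9 -122.5    0. ]
[ 618.8 -422.6    0. ]
-3.2122097601092183 -4.409968531479716
clock 1.2 pos [ 144.8 -608.   231.3] F [-0.  -0.2  0.1] w 85.39625755873305 j [-1.1  0.4  0.   0.  -1.2 -0.3]
tool delta [-441.6  416.     1.3]
side lid_bar [(0.71, array([474.1,  44.9, 115.3]))]
side lid_hinge []
side leg_peg [(0.79, array([ 479.6, -100.8,  132.3])), (0.3, array([585.6,  39.7,  -4.1]))]
side leg_hinge [(0.83, array([ 576.6, -106.6,  130.7]))]
side case [(0.86, array([586.2,  42.3,  -4.1]))]
side etchant [(0.7, array([629.4, 308.4,  -0.8]))]
scene lid_bar [(0.92, array([473.3,  42. , 118.6])), (0.28, array([366.4,   0.3,  -0.2]))]
scene lid_hinge [(0.85, array([667.6,  28.4, 103.8]))]
scene leg_peg [(0.73, array([ 477.8, -100.7,  135.2]))]
scene leg_hinge [(0.95, array([ 577.3, -106.4,  132.2]))]
scene case [(0.93, array([587.2,  34.8,   3.6]))]
scene etchant [(0.85, array([631.2, 307. ,  -0.2]))]
```

Call:
send_rows(translation=[[-44,41,0],[-44,41,0],[-44,41,0],[-44,41,0],[-44,41,0]], dr=[[0,0,0],[0,0,0],[0,0,0],[0,0,0],[0,0,0]], grip=[85,85,85,85,85])

```text
clock: 2.42
position: [312.2, -356.0, 231.7]
ee_rot: [-0.117, 0.993, -0.0, 0.0]
contact_force: [1.1, 0.4, -0.9]
gripper_width: 85.1
```

Call:
send_rows(translation=[[-44,41,0],[-44,41,0],[-44,41,0],[-44,41,0],[-40,35,0]], dr=[[0,0,0],[0,0,0],[0,0,0],[0,0,0],[0,0,0]], grip=[60,50,50,50,50])

```text
clock: 3.05
position: [476.3, -111.9, 231.8]
ee_rot: [-0.117, 0.993, -0.0, 0.001]
contact_force: [1.7, -0.5, -0.1]
gripper_width: 50.2
```

Call:
send_rows(translation=[[0,0,0],[0,0,0],[0,0,0],[0,0,0],[0,0,0]], dr=[[0,0,6],[0,0,6],[0,0,5],[0,0,0],[0,0,0]], grip=[50,50,50,50,50])

```text
clock: 3.68
position: [475.3, -114.0, 231.4]
ee_rot: [0.031, 1.0, 0.0, 0.0]
contact_force: [-0.9, -0.6, -0.5]
gripper_width: 50.3
```

Run:
```python
from h import *
rel([478.5,-101,230]); 
s,p,r=st(); print(r.as_matrix())
for n in ["wrist","side"]:
    im=arm.get_image(n); cv2.imwrite(f"pics/{n}1.png",im[:,:,::-1])
for t in ["leg_peg","leg_hinge","lid_bar","lid_hinge","case"]:
    r=arm.place_of(t,"wrist"); print(t,[(x["confidence"],np.array(x["xyz"])) for x in r[:2]])
```

```text
clock 3.675 pos [ 475.3 -114.   231.4] F [-0.9 -0.6 -0.5] w 50.312173195503135 j [ 0.1  0.1 -0.3  0.  -1.1 -1.7]
tool delta [-2.3 13.2  1.4]
[[-1.   0.1  0. ]
 [ 0.1  1.   0. ]
 [-0.   0.  -1. ]]
leg_peg [(0.85, array([474.6, -97.9, 132.3]))]
leg_hinge [(0.65, array([ 577.7, -104.5,  131.4]))]
lid_bar [(0.92, array([472.7,  44. , 116.7]))]
lid_hinge []
case [(0.9, array([583.9,  35.6,  -0.4]))]
```

```bash
ls pics
```

```text
scene0.png
side0.png
side1.png
wrist0.png
wrist1.png
```

View pics/wrist1.png

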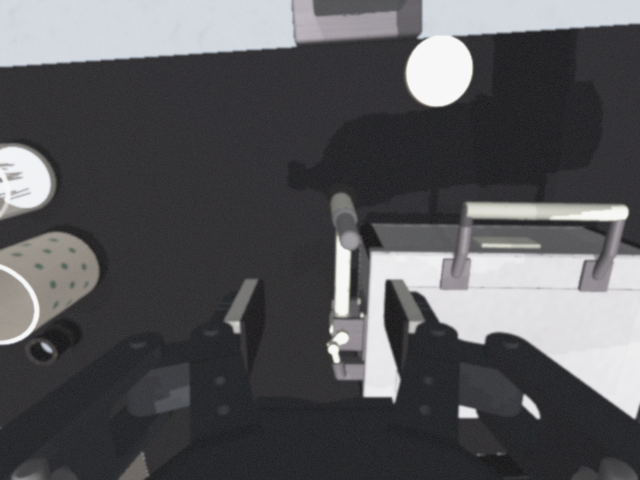

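Run:
```python
from h import *
s,p,r=st(); c=arm.camera_info("wrist"); T=c["cam_to_world"]; print(T,c["fx"],c["cx"],c["cy"])
def proj(P):
    q=np.linalg.inv(T)@np.append(P,1); return q[0]/q[2]*c["fx"]+c["cx"],q[1]/q[2]*c["fy"]+c["cy"]
for n,P in dict(peg=[477.5,-100,151],hinge=[577,-106,132],bar=[473.3,43.5,116]).items(): print(n,proj(P))
```

```text
[[   0.1    1.     0.3  407.4]
 [   1.    -0.1   -0.  -109.7]
 [  -0.     0.3   -1.   373.5]
 [   0.     0.     0.     1. ]] 364.24955798601883 323.96263581636885 231.88325535458125
peg (np.float64(345.9120989272859), np.float64(241.7321678178113))
hinge (np.float64(342.50090379394), np.float64(358.917448767614))
bar (np.float64(541.3283795695579), np.float64(210.10735915399633))
```

Call:
send_rows(translation=[[-1.3,14.1,0],[0,0,35],[0,0,30],[0,0,30],[0,0,19]], dr=[[0,0,0],[0,0,0],[0,0,0],[0,0,0],[0,0,0]], grip=[50,50,50,50,50])

```text
clock: 4.65
position: [477.1, -99.2, 115.9]
ee_rot: [0.031, 1.0, -0.0, -0.001]
contact_force: [-0.7, 0.6, 0.4]
gripper_width: 49.9
```

Call:
send_rows(translation=[[0,0,0],[0,0,0],[0,0,0],[0,0,0],[0,0,0]], dr=[[0,0,0],[0,0,0],[0,0,0],[0,0,0],[0,0,0]], grip=[50,30,5,5,5])

```text
clock: 5.28
position: [478.3, -99.8, 118.5]
ee_rot: [0.031, 1.0, 0.0, 0.001]
contact_force: [-1.6, 2.5, 6.3]
gripper_width: 12.4
```

Run:
```python
from h import *
rel([477.5,-100,117]); print(st()[0]["ee_rot"])
for n in ["wrist","side"]:
    im=arm.get_image(n); cv2.imwrite(f"pics/{n}2.png",im[:,:,::-1])
```

```text
clock 5.275 pos [478.3 -99.8 118.5] F [-1.6  2.5  6.3] w 12.44191435051356 j [ 0.1  0.3 -0.5  0.  -0.8 -1.8]
tool delta [ 0.8 -0.2  1.5]
[0. 1. 0. 0.]
```

View pics/wrist2.png

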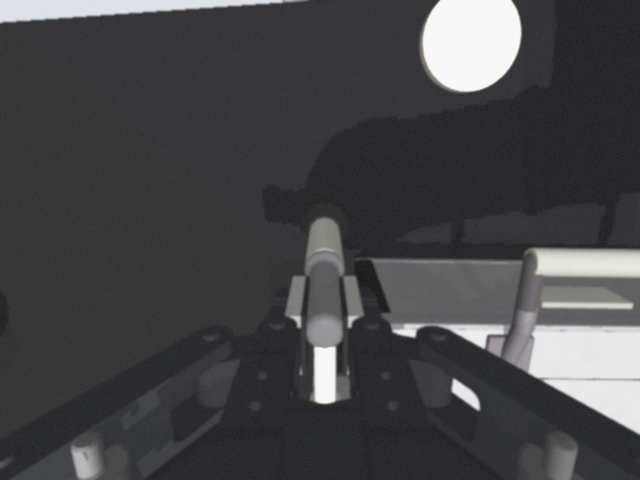

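Call:
send_rows(translation=[[-0.3,-5.2,0],[-0.5,-10.4,0],[-0.5,-10.4,0],[-0.5,-10.4,0],[-0.5,-10.4,0]], dr=[[0,0,-3],[0,0,-6],[0,0,-6],[0,0,-6],[0,0,-6]], grip=[5,5,5,5,5])

```text
clock: 6.0
position: [486.8, -145.9, 118.5]
ee_rot: [-0.205, 0.979, -0.0, 0.002]
contact_force: [1.8, 3.1, 4.4]
gripper_width: 12.4
```

Call:
send_rows(translation=[[-0.5,-10.4,0],[-0.5,-10.4,0],[-0.5,-10.4,0],[-0.5,-10.4,0],[-0.5,-10.4,0]], dr=[[0,0,-6],[0,0,-6],[0,0,-6],[0,0,-6],[0,0,-6]], grip=[5,5,5,5,5])

```text
clock: 6.62
position: [519.7, -185.7, 118.6]
ee_rot: [-0.451, 0.892, -0.001, 0.002]
contact_force: [3.6, 6.9, 3.8]
gripper_width: 12.5
```

Run:
```python
from h import *
rel([577,-106,117]); s,p,r=st(); print(r.as_matrix(), np.hypot(*(p-[577,-106,0])[:2]), np.degrees(np.arctan2(p[1]+106,p[0]-577)))
```

```text
clock 6.625 pos [ 519.7 -185.7  118.6] F [3.6 6.9 3.8] w 12.46565874711041 j [-0.1  0.4 -0.3 -0.  -0.9 -0.6]
tool delta [-98.2   1.1   1.9]
[[-0.6 -0.8  0. ]
 [-0.8  0.6  0. ]
 [-0.  -0.  -1. ]] 98.19824786851325 -125.72727957189605
```

Call:
send_rows(translation=[[-0.5,-10.4,0],[-0.5,-10.4,0],[-0.5,-10.4,0],[-0.5,-10.4,0],[-0.5,-10.4,0]], dr=[[0,0,-6],[0,0,-6],[0,0,-6],[0,0,-6],[0,0,-6]], grip=[5,5,5,5,5])

```text
clock: 7.25
position: [567.1, -203.3, 118.6]
ee_rot: [-0.667, 0.745, -0.0, 0.002]
contact_force: [0.8, 12.3, 6.8]
gripper_width: 12.4
```

Call:
send_rows(translation=[[0,-3,0],[0,-2,0],[0,0,0],[0,0,0],[0,0,0]], dr=[[0,0,-2],[0,0,-1],[0,0,0],[0,0,0],[0,0,0]], grip=[5,5,5,5,5])

```text
clock: 7.88
position: [568.7, -203.4, 118.5]
ee_rot: [-0.684, 0.729, 0.002, 0.0]
contact_force: [-6.4, 11.7, 10.6]
gripper_width: 12.4
```

Run:
```python
from h import *
rel([577,-106,117]); s,p,r=st(); print(r.as_matrix(), np.hypot(*(p-[577,-106,0])[:2]), np.degrees(np.arctan2(p[1]+106,p[0]-577)))
```

```text
clock 7.875 pos [ 568.7 -203.4  118.5] F [-6.4 11.7 10.6] w 12.423661481376687 j [-0.1  0.5 -0.2 -0.  -0.9  0. ]
tool delta [-97.7  -2.1   1.8]
[[-0.1 -1.  -0. ]
 [-1.   0.1  0. ]
 [-0.   0.  -1. ]] 97.73540362886739 -94.85908492750382
```

Call:
send_rows(translation=[[0,0,0],[0,0,0],[0,0,0],[0,0,-10],[0,0,-30]], dr=[[0,0,0],[0,0,0],[0,0,0],[0,0,0],[0,0,0]], grip=[40,40,40,40,40])

```text
clock: 8.5
position: [569.0, -206.0, 156.5]
ee_rot: [-0.684, 0.729, 0.002, -0.001]
contact_force: [0.5, 0.0, 0.6]
gripper_width: 40.1
```

Call:
send_rows(translation=[[0,0,-30],[0,0,-30],[0,0,0],[0,0,0],[0,0,0]], dr=[[0,0,0],[0,0,0],[0,0,0],[0,0,0],[0,0,0]], grip=[40,40,40,40,40])

```text
clock: 9.12
position: [569.5, -205.9, 216.1]
ee_rot: [-0.684, 0.729, 0.001, -0.001]
contact_force: [-0.1, -0.4, 0.4]
gripper_width: 40.2
```

Run:
```python
from h import *
for n in ["wrist","side"]:
    im=arm.get_image(n); cv2.imwrite(f"pics/{n}3.png",im[:,:,::-1])
    for t in ["leg_peg","leg_hinge","lid_bar","lid_hinge"]:
        r=arm.place_of(t,n); print(t,[(x["confidence"],np.array(x["xyz"])) for x in r[:2]])
rel([473.3,43.5,218]); s,p,r=st(); print(r.as_matrix())
```

```text
leg_peg [(0.65, array([ 565.2, -203.8,  132.1]))]
leg_hinge []
lid_bar [(0.23, array([ 581.5, -104.7,  131. ]))]
lid_hinge []
leg_peg [(0.89, array([ 567.9, -207.8,  131.7]))]
leg_hinge [(0.61, array([ 575.1, -104. ,  130.2]))]
lid_bar [(0.9, array([473.1,  43.3, 115.5]))]
lid_hinge [(0.9, array([670.2,  36.1, 102. ]))]
clock 9.625 pos [ 570.1 -205.9  217.3] F [-0.6  0.3  0.5] w 39.696564067465154 j [-0.1  0.4 -0.1 -0.  -1.1  0. ]
tool delta [-242.8  112.3   -0.7]
[[-0.1 -1.  -0. ]
 [-1.   0.1  0. ]
 [-0.   0.  -1. ]]
```

View pics/side3.png

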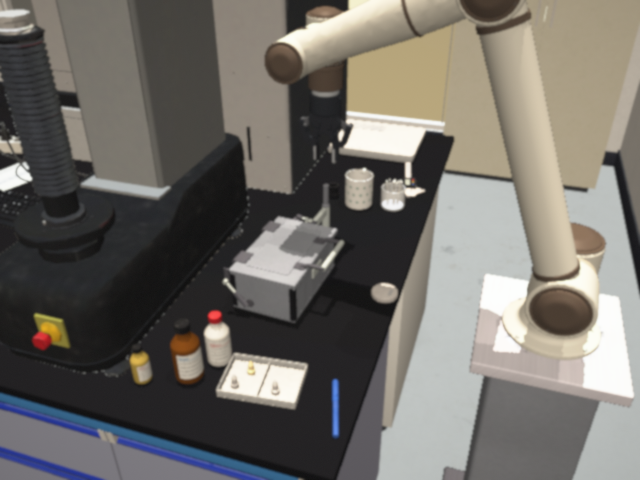

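Call:
send_rows(translation=[[-40,18,0],[-50,23,0],[-50,23,0],[-50,23,0],[-50,23,0]], dr=[[0,0,0],[0,0,0],[0,0,0],[0,0,0],[0,0,0]], grip=[30,30,30,30,30])

```text
clock: 10.25
position: [474.7, 42.0, 217.7]
ee_rot: [-0.684, 0.729, -0.0, 0.0]
contact_force: [1.6, 0.2, -0.2]
gripper_width: 29.8
```

Call:
send_rows(translation=[[0,0,20],[0,0,20],[0,0,0],[0,0,0],[0,0,0]], dr=[[0,0,0],[0,0,0],[0,0,0],[0,0,0],[0,0,0]], grip=[30,30,30,30,30])

```text
clock: 10.88
position: [476.0, 40.5, 178.2]
ee_rot: [-0.684, 0.729, -0.0, 0.001]
contact_force: [-0.9, -0.3, 0.5]
gripper_width: 30.0
```

Run:
```python
from h import *
for n in ["wrist"]:
    im=arm.get_image(n); cv2.imwrite(f"pics/{n}4.png",im[:,:,::-1])
    for t in ["lid_bar"]:
        r=arm.place_of(t,n); print(t,[(x["confidence"],np.array(x["xyz"])) for x in r[:2]])
rel([473.3,43.5,97]); s,p,r=st(); print(r.as_matrix(),s["ee_rot"])
c=arm.camera_info("wrist"); T=c["cam_to_world"]
def proj(P):
    q=np.linalg.inv(T)@np.append(P,1); return q[0]/q[2]*c["fx"]+c["cx"],q[1]/q[2]*c["fy"]+c["cy"]
for dy in (-57,0,57): print(proj([473.3+.061*dy,43.5+dy,116]))
```

```text
lid_bar [(0.79, array([473.3,  42.5, 115.7])), (0.68, array([626.4, 306.8,   4.3]))]
clock 10.975 pos [475.8  40.5 178. ] F [-0.7  0.6 -0.5] w 30.453931070089197 j [ 0.4  0.2 -0.4  0.  -1.  -0.5]
tool delta [-2.8  2.8 81. ]
[[-0.1 -1.   0. ]
 [-1.   0.1  0. ]
 [-0.  -0.  -1. ]] [-0.7  0.7 -0.   0. ]
(np.float64(330.0845111100464), np.float64(156.6138614669488))
(np.float64(329.7489794041167), np.float64(254.73838090102774))
(np.float64(329.4584468169682), np.float64(339.7031397899186))
```

View pics/wrist4.png

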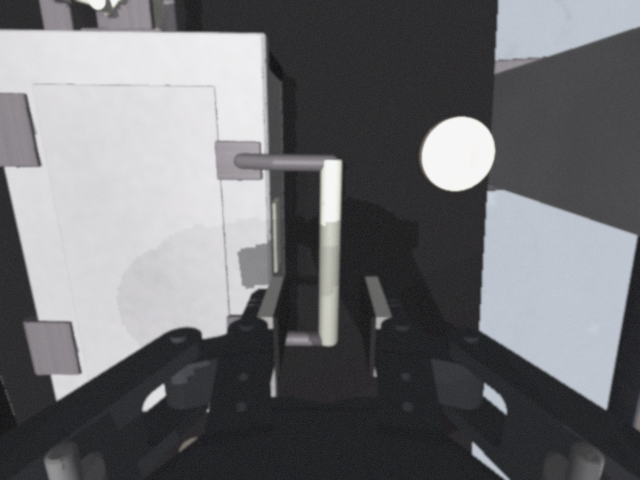

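Call:
send_rows(translation=[[-3,2.5,0],[0,0,25],[0,0,25],[0,0,20],[0,0,11]], dr=[[0,0,0],[0,0,0],[0,0,0],[0,0,0],[0,0,0]], grip=[29,29,29,29,29])

```text
clock: 11.6
position: [472.7, 43.6, 95.5]
ee_rot: [-0.685, 0.729, 0.0, -0.001]
contact_force: [-0.5, 1.2, 0.1]
gripper_width: 29.0
```

Call:
send_rows(translation=[[0,0,0],[0,0,0],[0,0,0],[0,0,0],[0,0,0]], dr=[[0,0,0],[0,0,0],[0,0,0],[0,0,0],[0,0,0]], grip=[29,5,5,5,5])

```text
clock: 12.22
position: [473.4, 43.9, 97.2]
ee_rot: [-0.684, 0.729, -0.0, 0.001]
contact_force: [-2.7, 1.1, 6.1]
gripper_width: 10.3
```

Run:
```python
from h import *
for n in ["wrist","side"]:
    im=arm.get_image(n); cv2.imwrite(f"pics/{n}5.png",im[:,:,::-1])
rel([473.3,43.5,97]); s,p,r=st(); print(p,s["wrist_torque"])
p0=p+np.array([0,0,19])
ex=np.array([np.cos(np.radians(-3.5)),np.sin(np.radians(-3.5)),0])
b=lambda a: (-195*np.cos(a)+12*np.sin(a), 195*np.sin(a)+12*np.cos(a))
# tool rows: down tool; tool y=-case x, tool z=-z
prev=b(0)
for a in np.arange(.05,1.0,.05):
    q=b(a); print(round(a,2), np.round([-(q[0]-prev[0]), -(q[1]-prev[1])],1), np.round([q[0]-b(0)[0],q[1]-b(0)[1]],1)); prev=q
```

```text
clock 12.325 pos [473.4  43.9  97.2] F [-1.6  1.3  6.1] w 10.156800260055215 j [ 0.4  0.3 -0.5  0.  -0.8 -0.5]
tool delta [0.4 0.1 0.2]
[473.4  43.9  97.2] [ 0.4  0.7 -0.2]
0.05 [-0.8 -9.7] [0.8 9.7]
0.1 [-1.3 -9.7] [ 2.2 19.4]
0.15 [-1.8 -9.6] [ 4. 29.]
0.2 [-2.3 -9.5] [ 6.3 38.5]
0.25 [-2.8 -9.4] [ 9.  47.9]
0.3 [-3.2 -9.2] [12.3 57.1]
0.35 [-3.7 -9. ] [15.9 66.1]
0.4 [-4.1 -8.9] [20.1 75. ]
0.45 [-4.6 -8.6] [24.6 83.6]
0.5 [-5.  -8.4] [29.6 92. ]
0.55 [-5.4 -8.1] [ 35.  100.2]
0.6 [-5.8 -7.9] [ 40.8 108. ]
0.65 [-6.2 -7.6] [ 47.  115.6]
0.7 [-6.6 -7.2] [ 53.6 122.8]
0.75 [-6.9 -6.9] [ 60.5 129.7]
0.8 [-7.3 -6.5] [ 67.8 136.2]
0.85 [-7.6 -6.2] [ 75.3 142.4]
0.9 [-7.9 -5.8] [ 83.2 148.2]
0.95 [-8.1 -5.4] [ 91.3 153.6]
```

View pics/wrist5.png

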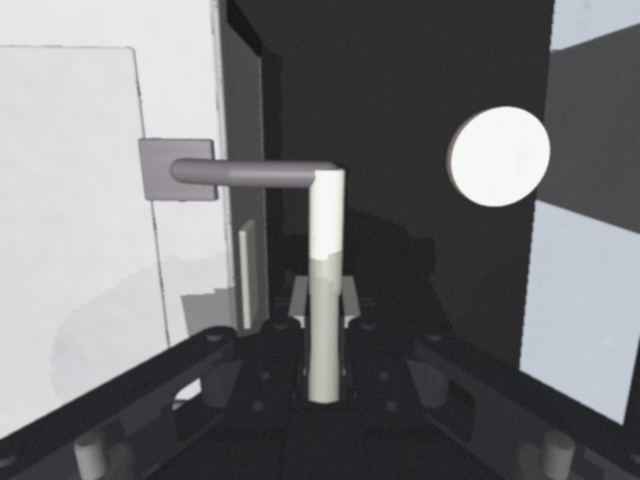

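Call:
send_rows(translation=[[0,-0.8,-9.7],[0,-1.3,-9.7],[0,-1.8,-9.6],[0,-2.3,-9.5],[0,-2.8,-9.4]], dr=[[0,0,0],[0,0,0],[0,0,0],[0,0,0],[0,0,0]], grip=[5,5,5,5,5])

```text
clock: 12.95
position: [481.8, 43.2, 144.7]
ee_rot: [-0.684, 0.729, 0.0, -0.0]
contact_force: [2.3, 3.6, -6.7]
gripper_width: 10.1
```

Run:
```python
from h import *
s,p,r=st(); print(p,p-[473.4,43.9,97.2],s["contact_force"],s["wrist_torque"],r.as_quat(),s["gripper_width"],np.round(s["joints"],2))
im=arm.get_image("wrist"); cv2.imwrite(f"pics/wrist6.png",im[:,:,::-1])
```

```text
[481.8  43.2 144.7] [ 8.4 -0.7 47.5] [ 2.3  3.6 -6.7] [ 0.9 -0.3 -0.2] [-0.7  0.7  0.  -0. ] 10.144906981602 [ 0.4  0.2 -0.5 -0.  -0.9 -0.5]
```

View pics/wrist6.png

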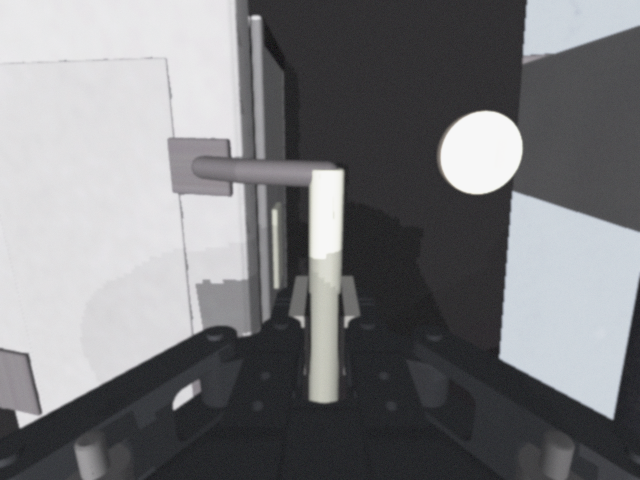

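The lid lifts with the bar (bar held at about (325,290), lid edge now above the tub rim). Forces are small, so I continue.

Call:
send_rows(translation=[[0,-3.2,-9.2],[0,-3.7,-9.0],[0,-4.1,-8.9],[0,-4.6,-8.6],[0,-5.0,-8.4]], dr=[[0,0,0],[0,0,0],[0,0,0],[0,0,0],[0,0,0]], grip=[5,5,5,5,5])

```text
clock: 13.62
position: [500.9, 41.6, 188.5]
ee_rot: [-0.684, 0.729, 0.001, -0.002]
contact_force: [-7.1, 6.1, 0.5]
gripper_width: 10.2
```

Call:
send_rows(translation=[[0,-5.4,-8.1],[0,-5.8,-7.9],[0,-6.2,-7.6],[0,-6.6,-7.2],[0,-6.9,-6.9]], dr=[[0,0,0],[0,0,0],[0,0,0],[0,0,0],[0,0,0]], grip=[5,5,5,5,5])

```text
clock: 14.25
position: [530.7, 39.3, 227.7]
ee_rot: [-0.685, 0.729, 0.002, -0.003]
contact_force: [-12.9, 6.1, 10.6]
gripper_width: 9.5
```

Run:
```python
from h import *
s,p,r=st(); print(p,p-[473.4,43.9,97.2],s["contact_force"],s["wrist_torque"],r.as_quat(),s["gripper_width"],np.round(s["joints"],2))
for n in ["wrist","side"]:
    im=arm.get_image(n); cv2.imwrite(f"pics/{n}7.png",im[:,:,::-1])
    for t in ["lid_bar","lid_hinge","leg_peg"]:
        q=arm.place_of(t,n); print(t,[(x["confidence"],np.array(x["xyz"])) for x in q[:2]])
```

```text
[530.7  39.3 227.7] [ 57.3  -4.6 130.5] [-12.9   6.1  10.6] [ 1.8  3.9 -0.2] [-0.7  0.7  0.  -0. ] 9.45667854458229 [ 0.4  0.2 -0.2 -0.  -1.1 -0.4]
lid_bar [(0.76, array([532.7,  40.6, 242.6]))]
lid_hinge [(0.85, array([672.8,  30.8, 107.5]))]
leg_peg []
lid_bar [(0.56, array([534.3,  42.4, 245.2])), (0.43, array([ 531.1, -424.1,    2. ]))]
lid_hinge [(0.66, array([669.6,  31.9, 101.4]))]
leg_peg [(0.84, array([ 568.9, -206.6,  133.6]))]
```

View pics/side7.png

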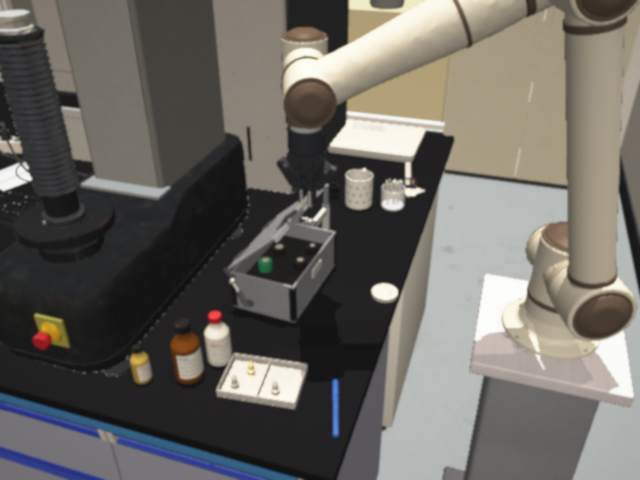

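View pics/wrist7.png

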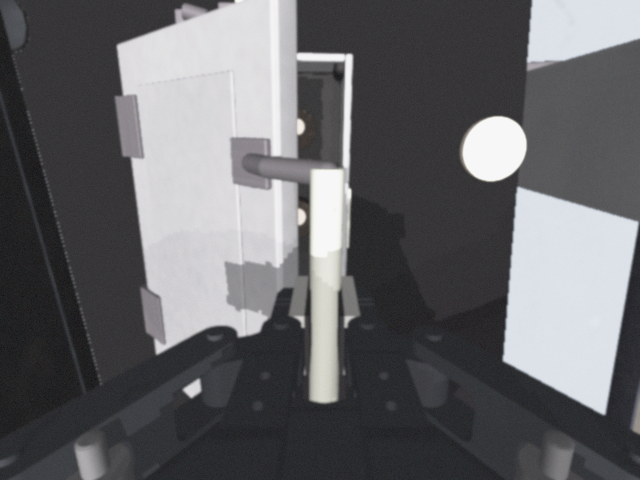

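Call:
send_rows(translation=[[0,1.5,-1.4],[0,-7.3,-6.5],[0,-7.6,-6.2],[0,0,0],[0,0,0]], dr=[[0,0,0],[0,0,0],[0,0,0],[0,0,0],[0,0,0]], grip=[5,5,5,5,5])

```text
clock: 15.28
position: [546.7, 38.2, 242.7]
ee_rot: [-0.685, 0.729, -0.001, -0.001]
contact_force: [-6.4, 2.3, 7.0]
gripper_width: 9.5
```

```bash
cat > a.py <<'E'
from h import *
s,p,r=st(); d=p-[473.4,43.9,97.2]; print(p,d,s["contact_force"],s["wrist_torque"],r.as_quat(),s["gripper_width"],np.round(s["joint_vel"],2))
dx=np.hypot(d[0],d[1]); v=(195-dx,12+d[2]); print("r",np.hypot(*v),"ang",np.arctan2(v[1],v[0])-np.arctan(12/195))
E
python3 a.py
```

```text
[546.7  38.2 242.7] [ 73.3  -5.7 145.5] [-6.4  2.3  7. ] [ 0.6  2.1 -0.1] [-0.7  0.7 -0.  -0. ] 9.52696230256565 [ 0. -0. -0.  0.  0. -0.]
r 198.88170994876197 ang 0.8522013888644271
```

Call:
send_rows(translation=[[0,-7.2,-6.2],[0,-8.0,-5.6],[0,-4.0,-2.7],[0,0,0],[0,0,0]], dr=[[0,0,0],[0,0,0],[0,0,0],[0,0,0],[0,0,0]], grip=[5,5,5,5,5])

```text
clock: 15.9
position: [566.2, 36.7, 256.9]
ee_rot: [-0.685, 0.729, -0.001, -0.001]
contact_force: [-5.4, 0.4, 5.2]
gripper_width: 10.0
```

```bash
python3 a.py
python3 - <<'E'
from h import *
for n in ["wrist","side"]:
    im=arm.get_image(n); cv2.imwrite(f"pics/{n}8.png",im[:,:,::-1])
    for t in ["lid_bar","lid_hinge","leg_peg"]:
        q=arm.place_of(t,n); print(t,[(x["confidence"],np.array(x["xyz"])) for x in q[:2]])
E
```

```text
[566.2  36.7 256.9] [ 92.8  -7.2 159.7] [-5.4  0.4  5.2] [ 0.2  1.8 -0.2] [-0.7  0.7 -0.  -0. ] 9.96396481350875 [ 0. -0. -0.  0.  0. -0.]
r 199.6171727526785 ang 0.9737125075708905
lid_bar [(0.56, array([565.9,  36.4, 271.3]))]
lid_hinge [(0.88, array([668.5,  29.3, 106.1]))]
leg_peg []
lid_bar [(0.93, array([570.5,  38.2, 271.3]))]
lid_hinge [(0.77, array([667.3,  33.3, 101.5]))]
leg_peg [(0.65, array([ 572.2, -208.6,  133.9]))]
```

View pics/wrist8.png

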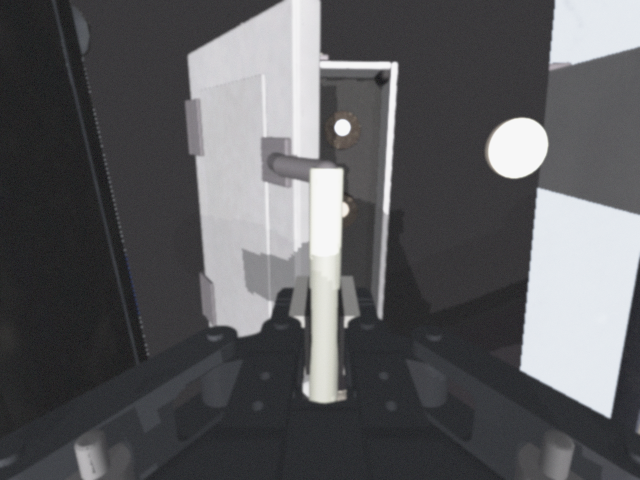

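View pics/side8.png

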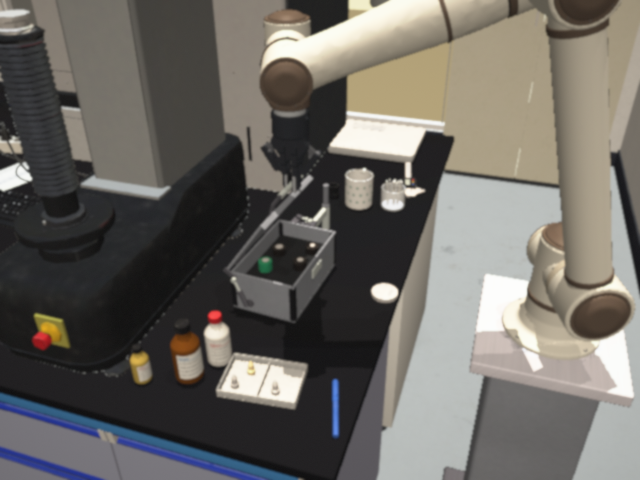

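Call:
send_rows(translation=[[0,3.3,2.1],[0,8.1,5.4],[0,7.9,5.8],[0,7.6,6.2],[0,3.6,3.2]], dr=[[0,0,0],[0,0,0],[0,0,0],[0,0,0],[0,0,0]], grip=[5,5,5,5,5])

```text
clock: 16.92
position: [537.6, 38.9, 235.2]
ee_rot: [-0.685, 0.729, -0.003, 0.002]
contact_force: [-3.2, -0.5, 7.7]
gripper_width: 10.1
```

```bash
python3 a.py
```

```text
[537.6  38.9 235.2] [ 64.2  -5.  138. ] [-3.2 -0.5  7.7] [-0.   0.5 -0.2] [-0.7  0.7 -0.   0. ] 10.067403954167435 [ 0.  -0.  -0.1  0.   0.1 -0. ]
r 198.89732605690958 ang 0.7928501038712044
```

Call:
send_rows(translation=[[0,4,3.7],[0,6.9,6.9],[0,3.5,3.5],[0,0,0],[0,0,0]], dr=[[0,0,0],[0,0,0],[0,0,0],[0,0,0],[0,0,0]], grip=[5,5,5,5,5])

```text
clock: 17.55
position: [520.4, 40.3, 217.8]
ee_rot: [-0.684, 0.729, 0.001, -0.001]
contact_force: [-5.6, 0.5, 4.4]
gripper_width: 9.8
```

Call:
send_rows(translation=[[0,0,0],[0,0,0],[0,0,0],[0,0,0],[0,0,0]], dr=[[0,0,0],[0,0,0],[0,0,0],[0,0,0],[0,0,0]], grip=[5,5,5,5,5])

```text
clock: 18.18
position: [520.4, 40.3, 217.8]
ee_rot: [-0.684, 0.729, 0.001, -0.001]
contact_force: [-5.8, 0.2, 4.2]
gripper_width: 10.0
```

```bash
python3 a.py
python3 - <<'E'
from h import *
for n in ["wrist","side"]:
    im=arm.get_image(n); cv2.imwrite(f"pics/{n}9.png",im[:,:,::-1])
    for t in ["lid_bar","lid_hinge","leg_peg","etchant","mug","cleaner","test_block_1","swab_jar","loupe"]:
        q=arm.place_of(t,n); print(t,[(x["confidence"],np.array(x["xyz"])) for x in q[:2]])
E
python3 a.py
```

```text
[520.4  40.3 217.8] [ 47.   -3.6 120.6] [-5.8  0.2  4.2] [ 0.1  1.4 -0.2] [-0.7  0.7  0.  -0. ] 9.993047083218052 [ 0.  0. -0. -0. -0.  0.]
r 198.580776509299 ang 0.669641951956938
lid_bar [(0.85, array([519.5,  40.5, 230.1]))]
lid_hinge []
leg_peg []
etchant []
mug []
cleaner []
test_block_1 [(0.74, array([357.9,  -3.3,  -4.5]))]
swab_jar []
loupe []
lid_bar []
lid_hinge [(0.94, array([667.2,  32. , 104.5]))]
leg_peg [(0.78, array([ 570.6, -206.7,  132.9]))]
etchant [(0.76, array([628.1, 306.3,  -2.3])), (0.2, array([ 576. , -105.1,  132.7]))]
mug [(0.62, array([ 529.8, -423.1,    2.2]))]
cleaner [(0.67, array([667.5, 364. ,   2.2]))]
test_block_1 [(0.62, array([363.2,  -2.4,  -0.3]))]
swab_jar [(0.68, array([589. ,  38.3,  -1.5])), (0.59, array([ 433.5, -423.3,   -0.8]))]
loupe [(0.58, array([ 617.8, -420.8,    0.7]))]
[520.4  40.3 217.8] [ 47.   -3.6 120.6] [-6.7 -0.2  4.2] [ 0.1  1.4 -0.2] [-0.7  0.7  0.  -0. ] 9.43511753502428 [-0. -0. -0. -0. -0. -0.]
r 198.5707891568552 ang 0.6696014505477027
```

View pics/wrist9.png

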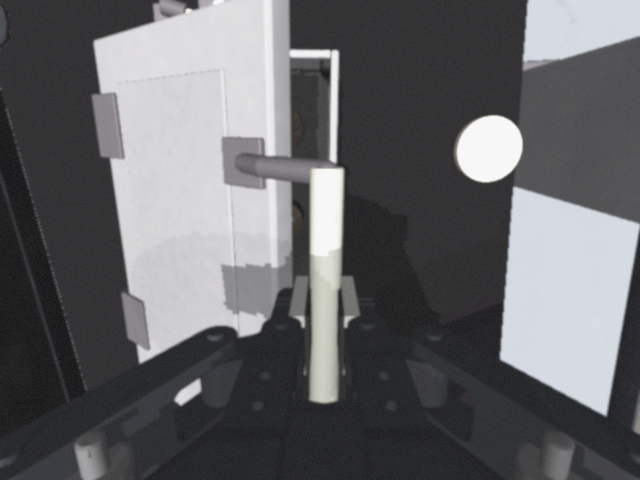

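View pics/side9.png

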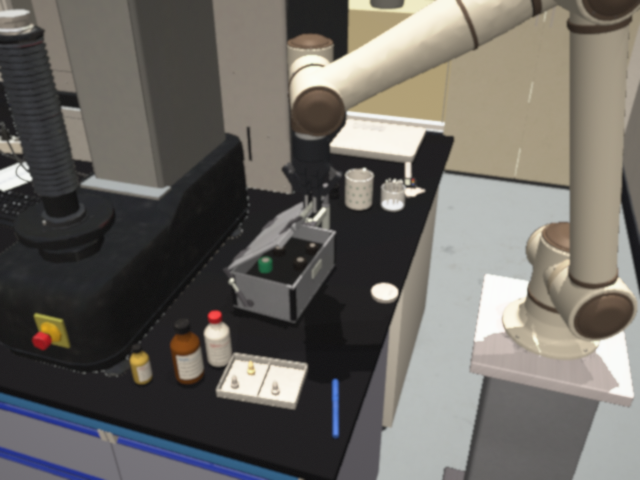

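Run:
```python
from bench import arm
print(arm.job_done())
```

```text
the job is handed in; nothing more can be done
None
```

I swung the leg out, raised the lid past its balance point and brought it back, and handed the job in with the gripper still holding the bar. The hand-in gave no verdict.

- **Leg:** I gripped the peg and swung it about 90° until the arm met the end stop. At the last check the peg was at (571, -207), which puts the leg at about 1.57 rad.
- **Lid:** I raised it by the bar to about 0.95–0.97 rad and held it there for more than 0.2 s. It is now at about 0.65–0.67 rad. The arm pose did not change between the last readings, with about 7 N on the bar.
- **Other things:** Each one I could place was within about 10 mm of where it was first seen. The loupe's first position was read off the picture, not found by the network.

**Checks that disagreed or failed:**
- The measured tool path came out 3–4 mm wider than the nominal lid arc, with up to 17 N outward along it. The bar probably slid slightly along the pads, so my lid angles are good to about 0.02–0.03 rad.
- In the last pictures the side camera did not report the bar. The wrist camera did, and its position agrees with the lid angle.
- The last wrist picture put the test block 10 mm from its first position; the side view put it about 6 mm off. The arm never went near the block, so I take this as detection error.

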